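# Set up the grain reader's light check

## Task

Set the amber reference cell all the way down in the light reader's well with its clear faces looking along the light path, holding it only by its ribbed white sides and never by the glass. Then lift the light cover up and off its hook, set it flat over the well around its collar, and press the green button fully down. Leave the green cell, the tin of grain and the brass weight where they are.

Things in the scene. Friction and masses are not known exactly. Their poses are not given: they have to be found in the camera images.
- amber_cell: Reference cell with amber glass: upright square block 30 x 30 x 60 mm, about 90 g. Origin at the centre of its underside, z up. Its +y and -y faces are clear amber glass; its +x and -x faces are ribbed white plastic, the sides to hold. Half a turn about z is the same. Starts standing on the worktop; its place may be swapped with the green cell's.
- amber_cell_windows: The two amber glass panes of the amber cell (22 mm wide, 49 mm high, in its +y and -y faces), fixed to the cell; an amber stripe across the cell's white top runs from pane to pane; origin and axes as the cell's. Fingers must not press them.
- green_cell: A like cell with green glass and a green stripe on top, 30 x 30 x 60 mm, same origin and axes, standing on the worktop; to be left alone.
- reader: Light reader, fixed: grey block 100 x 100 mm, top 50 mm above the worktop; origin on the worktop under the well's centre, z up. The light path runs level along its y axis through the well, from the black barrel with the orange end (+y) to the one with the blue end (-y); lines on top mark it. A white console, 32 mm high, 100 mm wide, reaches from x = -50 to -140 mm.
- well_floor (a point): Centre of the floor of the reader's well, 26 mm above the worktop; axes as the reader's. The well is a square hole 33 x 33 mm, sides along the reader's x and y, mouth chamfered 2 mm, 24 mm deep, so a seated cell stands 36 mm above the block.
- collar_top (a point): Centre of the top of the round aluminium collar round the well's mouth, 54 mm above the worktop. The collar is 60 mm across outside, 50 mm inside, and stands 4 mm above the block.
- lamp_end (a point): Centre of the orange end of the lamp barrel: on the light path, 80 mm from the well's centre toward the reader's +y, 36 mm above the worktop. Barrels are 25 mm thick; the blue-ended one mirrors it at -y.
- light_cover: Light cover: blue round cup, open downward, 72 mm across outside, 66 mm inside, 46 mm high (inside 42 mm), with an orange tab on top; about 120 g. Origin at the centre of its open lower rim, z up. Hangs level on the hook, origin 47 mm above the worktop. In place, its rim rests on the reader's block round the collar, turned any way, origin 50 mm above the worktop.
- cover_grip (a point): Centre of the cover's solid orange grip bar, 97 mm above the cover's origin: 8 mm thick along the cover's x, 40 mm wide along y, 30 mm high (82 to 112 mm above the origin). Two legs carry it; the slot between them, 24 mm wide, 46 to 82 mm above the origin, has the hook's arm in it, touching the bar's underside.
- hook_stand: Steel hook stand, fixed; base plate 130 x 60 x 8 mm; origin on the worktop below the hanging cover's centre, axes about as the cover's. A post at x = +60 mm carries a level round arm, 8 mm thick, axis 125 mm above the worktop, pointing to -x. To free the cover lift it over 8 mm (at most 28 mm, or the cup meets the arm), then take it along the stand's -x by over 55 mm.
- hook_tip (a point): Top of the upturned tip of the hook: at the stand's x = -45 mm, 137 mm above the worktop (8 mm above the arm's upper side).
- read_button (a joint): Green push button on the console: 0 = up, 0.006 m = fully down; springs back; fully down takes 5 N.
- read_button_top (a point): Centre of the top of the green button (26 mm across), on the console 108 mm from the well's centre toward the reader's -x; moves down with the button.
- grain_tin: Open round tin with grain, 56 mm across, 27 mm high, origin under its centre; to be left alone.
- brass_weight: Brass knob weight, 38 mm across, 40 mm high, origin under its centre; to be left alone.
Mind the look-alikes: they are no part of the job. Leave any blue look-alike of the amber_cell alone.

How it is judged (in metres and radians):
On the way, in this order (a step that is already met when the one before it is completed fails the run):
1. the amber cell is fully down in the well, clear faces along the light path, and let go (horizontal distance between amber_cell and well_floor below 0.004 m and z of amber_cell in the frame of well_floor below 0.004 m and angle between the y axis of amber_cell and the y axis of reader, either way round below 0.15 rad and angle between amber_cell's own z axis and vertical below 0.08 rad and contact force between the fingers and amber_cell below 0.1 N), for 0.2 s.
2. the light cover is up and off the hook, upright (horizontal distance between light_cover and hook_stand above 0.08 m and height (world z) of light_cover above 0.04 m and angle between light_cover's own z axis and vertical below 0.5 rad), for 0.1 s.
3. the light cover sits flat on the block round the collar, over the cell, and is let go (horizontal distance between light_cover and well_floor below 0.006 m and z of light_cover in the frame of reader between 0.046 and 0.054 m and angle between each of light_cover, amber_cell's own z axis and vertical below 0.08 rad and horizontal distance between amber_cell and well_floor below 0.004 m and z of amber_cell in the frame of well_floor below 0.004 m and angle between the y axis of amber_cell and the y axis of reader, either way round below 0.15 rad and contact force between the fingers and light_cover below 0.1 N), for 0.2 s.
4. the green button is pressed fully down (horizontal distance between light_cover and well_floor below 0.006 m and z of light_cover in the frame of reader between 0.046 and 0.054 m and angle between light_cover's own z axis and vertical below 0.08 rad and value of joint read_button above 0.0045 m), for 0.04 s.
5. the green button is let up again (value of joint read_button below 0.0015 m), for 0.1 s.
At the end, for the whole second after the job is handed in: Cell in the well (4 mm of floor and centre, tilt 0.08 rad), clear faces within 0.15 rad of the light path; cover level on the block over it (6 mm of centre, 4 mm height, 0.08 rad); button then pressed 4.5 mm and up again; all at rest; green cell, tin, weight moved under 20 mm (horizontal distance between amber_cell and well_floor below 0.004 m and z of amber_cell in the frame of well_floor below 0.004 m and angle between the y axis of amber_cell and the y axis of reader, either way round below 0.15 rad and angle between each of amber_cell, light_cover's own z axis and vertical below 0.08 rad and horizontal distance between light_cover and well_floor below 0.006 m and z of light_cover in the frame of reader between 0.046 and 0.054 m and linear speed of each of amber_cell, light_cover below 0.02 m/s and value of joint read_button below 0.0015 m and distance of each of green_cell, grain_tin, brass_weight from where it was at the start of the episode below 0.02 m); the robot touches nothing.
It fails at once if the fingers press the amber cell's glass (contact force between the fingers and amber_cell_windows above 1 N).
It fails at once if the button is pressed before the cover is on the reader (value of joint read_button above 0.0045 m and horizontal distance between light_cover and well_floor above 0.02 m).
It fails at once if the green cell is moved more than 20 mm (distance of green_cell from where it was at the start of the episode above 0.02 m).
It fails at once if the tin of grain is moved more than 20 mm (distance of grain_tin from where it was at the start of the episode above 0.02 m).
It fails at once if the brass weight is moved more than 20 mm (distance of brass_weight from where it was at the start of the episode above 0.02 m).
It also fails if it takes over 58 s, if anything falls off the work surface, if the arm or the gripper's body presses on something with over 40 N, if the wrist force passes 120 N, or if a joint passes its speed limit or range.

## Robot

A 6-joint arm with a two-finger parallel gripper is mounted at the origin on the work surface; the furniture and walls round the work are solid. World frame = base frame: x ahead of the robot, y to its left, z up, the work surface at z = 0. Lengths are in m, angles in degrees, forces in N, time in s.
With the tool pointing down it reaches from about 0.3 to 0.75 m from the base axis. Payload 8.5 kg.
Tool frame: the origin (TCP) lies midway between the tips of the shut fingers; the grasp point (between the pads) lies 19 mm behind it; z points along the fingers, y is the line along which they close (so a half turn about z gives the same grasp; the last joint's range is limited). The gripper opens to 85 mm and grips with 20 to 120 N. Pads are 22 mm wide; open, the fingers measure 114 mm over their backs; the gripper's body (76 mm by 85 mm) begins 54 mm behind the grasp point. The pads swing forward as they close: fully open they stand 13 mm farther back than shut.
Start: joints at [-84.758, 21.807, 74.336, -0, 83.858, -12.336], TCP at [0.166, -0.524, 0.231] pointing down, gripper open.
Joint ranges: [-178.18, 178.18], [-50.72, 133.34], [12.68, 142.11], [-81.47, 261.47], [9.98, 163.14], [-165.26, 165.26]. Speed limits (degrees/s): [136.94, 136.94, 180, 180, 180, 180].

## Interface

Orientations are given as a 3x3 rotation matrix whose columns are the frame's x, y, z axes.
In Python, from rig import env, get_image, close_job gives the robot as it stands.
- The arm moves only by the tool step_arm, never from a script. Its argument "targets" is a list of rows, each a list of 2 entries, a list of its own where there are three numbers: the shift along the tool's x, y, z as a fraction of full scale, then the turn, a rotation vector about the tool's x, y, z as a fraction of full scale. In form: [[[x, y, z], [wx, wy, wz]], ...]. A call has 1 to 10 rows; each row is the pose to reach, as a shift and turn from the pose commanded when the call began, along the tool's axes at that moment; what a row does not reach only later rows make up. Full scale, the value 1, is 0.3 m for a shift and 45 degrees for a turn. A row lasts 1/12 s, in which the tool goes at most 41.7 mm and 7.16 degrees, less where a joint would pass 70% of its speed; a pose out of reach is approached as far as the arm can. A call with a number of a shift or a turn outside -1 to 1 is refused whole. A call with a gripper value outside its range is refused whole. "jaw" is the finger opening in mm, from 0 to 85.4, set as the call begins (left out, the last holds). The fingers move at their own pace and stop on an object; "grip_force" is the grip in N (left out, the last holds). Time passes only in rows, so rows that repeat a pose let the fingers close. It gives the time, the measured TCP pose, the force, the opening and the grip force at its end, in the units of the state.
- env.observe(): the state, without advancing time (a new reading comes with each control period).
- get_image(name): name is "scene" or "top" or "wrist"; returns a dict with "img" (480x640x3 uint8, red, green, blue), "z_map" (480x640 float32, m along the optical axis (not along the pixel's ray), 0 where there is no reading), "intrinsics" (3x3 intrinsics, pixels), "D" ([k1, k2, p1, p2, k3] as OpenCV has them; the pictures are not rectified), "rvec" (rotation vector, rad) and "tvec" (3), from world to camera coordinates, as OpenCV has them. Camera axes: x right, y down, z forward; pixel columns grow to the right and rows downward; lengths in m; the calibration is good to about 2 mm. A picture is of the moment at which its call begins.
- close_job(): hands the job in; it is judged then, once.
The state is a dict: "time_s": time; "q": joint angles; "qvel": joint speeds; "joint_efforts": joint torques, N m; "position": TCP position; "tool_rot": TCP orientation; "ft_force": force on the tool from outside, world axes, zero at the start; "wrist_torque": the same for the moment, N m; "grip_width": finger opening in m; "gripper_force": force on a finger pad.
Only numpy, scipy, OpenCV 4.12 (cv2) and the standard library are available. Lean on these libraries where they do the work, as an engineer would, in place of code of your own. Each camera call takes 0.05 s, during which the arm holds its last target. There are 200 camera calls.

## Working session

There is one attempt and no reset: what is moved stays moved. The work goes in short steps, Python scripts to look and compute and a tool call to move; the robot and the scene stay as the last step left them, time stands still between calls to the robot, and variables do not carry over. Pictures are saved under pics/ and viewed, at most 10 in all, crops included, and the job is handed in when it is done.

Besides the shell and the picture viewer there is one more tool, called after ">>>" as name(argument=value, ...), one argument or row to a line, values as JSON. step_arm: Moves the arm, as the interface text tells. Its arguments: {"type":"object","properties":{"targets":{"type":"array","items":{"type":"array"}},"jaw":{"type":"number"},"grip_force":{"type":"number"}},"required":["targets"]}

```bash
ls; mkdir -p pics
cat > h.py <<'E'
import numpy as np, cv2
from rig import env, get_image, close_job
def grab(n):
    g=get_image(n); R,_=cv2.Rodrigues(np.array(g["rvec"],float)); g["R"]=R; g["t"]=np.array(g["tvec"],float).ravel()
    np.savez(f"{n}.npz",**g); return g
def load(n): return dict(np.load(f"{n}.npz"))
def world(g):
    h,w=g["z_map"].shape; u,v=np.meshgrid(np.arange(w),np.arange(h))
    p=np.stack([u,v],-1).reshape(-1,1,2).astype(float)
    n=cv2.undistortPoints(p,g["intrinsics"],g["D"]).reshape(h,w,2)
    z=g["z_map"][...,None]; c=np.concatenate([n*z,z],-1)
    P=(c-g["t"])@g["R"]; P[g["z_map"]==0]=np.nan; return P
def ray(g,u,v,zh):
    n=cv2.undistortPoints(np.array([[[u,v]]],float),g["intrinsics"],g["D"]).ravel()
    d=g["R"].T@np.array([*n,1]); o=-g["R"].T@g["t"]; return o+d*(zh-o[2])/d[2]
def save(n,im): cv2.imwrite(f"pics/{n}.png",cv2.cvtColor(im,cv2.COLOR_RGB2BGR))
E
python3 - <<'E'
from h import *
for n in("top","scene"):
    g=grab(n); save(n+"0",g["img"]); print(n,-g["R"].T@g["t"],g["R"][2])
s=env.observe(); print(s)
E
```

```text
pics
top [ 0.37188282 -0.01373315  1.01703255] [ 0.16699683  0.00372985 -0.98595038]
scene [0.0383004  0.24628664 0.98129028] [ 0.50065687 -0.25371526 -0.82762991]
{'time_s': 0.1, 'q': array([-8.47584579e+01,  2.18375413e+01,  7.43799979e+01,  6.04965020e-04,
        8.38581895e+01, -1.23374856e+01]), 'qvel': array([-0.08145189, -0.02692633, -0.10253901, -0.07124705,  0.02518048,
       -0.07017922]), 'joint_efforts': array([ 3.28942158e-03, -4.49223840e+01, -2.31655365e+01, -1.83925545e-04,
        3.75338175e-03, -8.91987241e-06]), 'position': array([ 0.16607146, -0.52404925,  0.23077209]), 'tool_rot': array([[ 9.53301642e-01,  3.02019814e-01, -1.10290695e-04],
       [ 3.02019692e-01, -9.53300777e-01,  1.31714778e-03],
       [ 2.92664521e-04, -1.28894910e-03, -9.99999126e-01]]), 'ft_force': array([ 0.11328793, -0.31133647,  0.13814676]), 'wrist_torque': array([-0.05142528, -0.04228283,  0.0053344 ]), 'gripper_force': 0.0, 'grip_width': 0.08533499797626694}
```

View pics/top0.png

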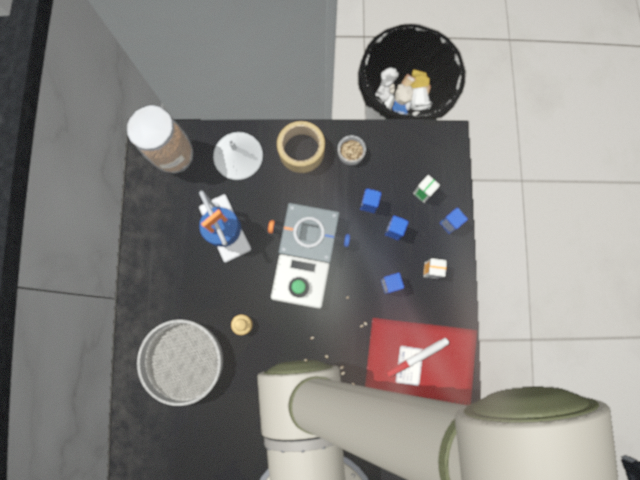

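View pics/scene0.png

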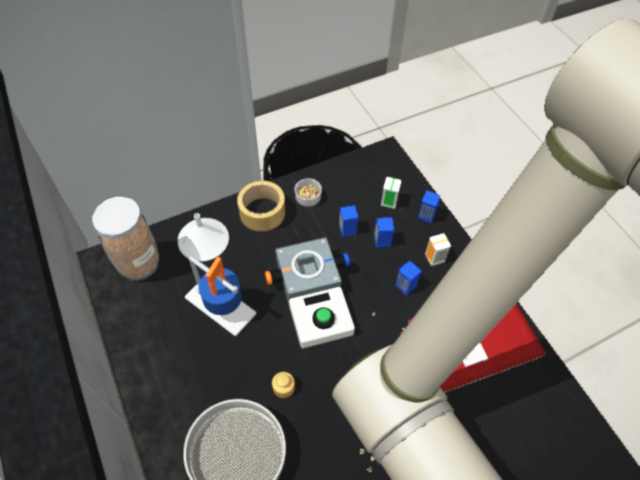

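Candidates for the amber cell in the top view are the white block with an amber stripe at (435,268), the white one with a green stripe at (427,187), and the blue look-alikes at (371,200), (397,227), (455,219) and (393,282). I choose (435,268). The reader's well is at (309,232), the button at (299,287), the cover on its hook at (218,225), the weight at (241,324) and the tin at (351,150).

Run:
```python
from h import *
g=load("top");P=world(g);im=g["img"]
a=cv2.resize(im[240:300,395:475],None,fx=5,fy=5,interpolation=cv2.INTER_CUBIC)
b=cv2.resize(im[180:260,180:260],None,fx=3.75,fy=3.75,interpolation=cv2.INTER_CUBIC)
save("crop1",np.hstack([a,b]))
# amber cell top
def rect(mask,name):
    Q=P[mask]; c,s,ang=cv2.minAreaRect(Q[:,:2].astype(np.float32)*1000); print(name,len(Q),"c",c,"size",s,"ang",ang,"z",np.median(Q[:,2]))
roi=np.zeros(P.shape[:2],bool)
def R(u0,u1,v0,v1):
    m=roi.copy(); m[v0:v1,u0:u1]=1; return m
z=P[...,2]
rect(R(415,460,250,285)&(abs(z-.06)<.006),"amber")
rect(R(410,445,170,205)&(abs(z-.06)<.006),"green")
for n,r in dict(b1=(355,385,185,215),b2=(383,412,212,242),b3=(440,470,205,235),b4=(378,408,268,297)).items(): rect(R(*r)&(z>.02),n); print(np.nanmax(z[R(*r)]))
rect(R(265,350,195,270)&(abs(z-.05)<.0025),"block")
rect(R(265,335,250,310)&(abs(z-.032)<.003),"console")
rect(R(280,340,210,255)&(abs(z-.054)<.0015),"collar")
hsv=cv2.cvtColor(im,cv2.COLOR_RGB2HSV)
rect(R(280,320,270,305)&(hsv[...,0]>45)&(hsv[...,0]<85)&(hsv[...,1]>120),"button")
rect(R(258,280,215,240)&(hsv[...,0]<20)&(hsv[...,1]>120),"orange end")
rect(R(335,355,225,250)&(hsv[...,0]>100)&(hsv[...,1]>120),"blue end")
m=R(180,260,180,260)
rect(m&(z>.15)&(z<.17)&(hsv[...,0]<20)&(hsv[...,1]>100),"bar")
rect(m&(z>.085)&(z<.1)&(hsv[...,0]>95)&(hsv[...,1]>100),"cup top")
rect(m&(z>.12)&(z<.14),"arm+")
rect(m&(abs(z-.008)<.004),"base")
```

```text
amber 254 c (473.8071594238281, -235.73574829101562) size (30.926292419433594, 29.833349227905273) ang 83.50653076171875 z 0.05965361405598374
green 237 c (635.0872192382812, -224.04696655273438) size (29.99161720275879, 32.24555587768555) ang 47.900089263916016 z 0.059723995965696094
b1 275 c (611.0974731445312, -110.28012084960938) size (28.28606414794922, 30.450532913208008) ang 75.10774993896484 z 0.05952198258100644
0.06470070251234433
b2 310 c (556.0911865234375, -160.18173217773438) size (30.319103240966797, 31.054576873779297) ang 67.55977630615234 z 0.0590834039337524
0.06575799063890936
b3 287 c (569.7009887695312, -276.6308898925781) size (29.036930084228516, 29.734956741333008) ang 41.685359954833984 z 0.05853183214420174
0.06508147875393258
b4 295 c (445.2743225097656, -149.45928955078125) size (30.1745662689209, 30.554759979248047) ang 16.105451583862305 z 0.05938042795025582
0.06497762211166294
block 1908 c (544.0215454101562, 11.060272216796875) size (157.04507446289062, 100.89252471923828) ang 79.20553588867188 z 0.049860739651065064
console 1742 c (453.8294372558594
[... 403 characters left out ...]
 ang 77.96019744873047 z 0.044568369627773045
blue end 42 c (528.8765258789062, -62.524959564208984) size (7.871840476989746, 19.688383102416992) ang 86.83231353759766 z 0.046287108989780834
bar 95 c (549.0863037109375, 180.87252807617188) size (7.0270280838012695, 37.484291076660156) ang 41.981666564941406 z 0.15739082563235107
cup top 604 c (548.4492797851562, 180.23934936523438) size (67.03887176513672, 71.98318481445312) ang 35.28839874267578 z 0.09266435055729695
arm+ 278 c (557.321044921875, 181.93898010253906) size (109.52860260009766, 35.61314010620117) ang 15.453007698059082 z 0.12868344464439818
base 659 c (577.7301025390625, 199.365966796875) size (166.73959350585938, 163.2680206298828) ang 0.8252325057983398 z 0.0075820127753828265
  return _methods._mean(a, axis=axis, dtype=dtype,
  ret = ret.dtype.type(ret / rcount)
```

View pics/crop1.png

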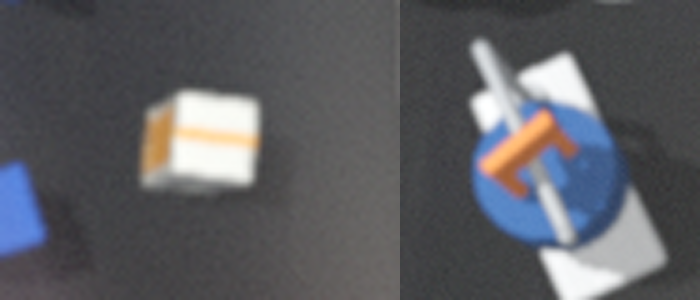

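The crop confirms it: a white top with an amber stripe running near world y, and amber glass on the left face. The stripe's direction matches the 83.5° edge of the fitted rectangle. The cover's bar and hook arm are also visible. Next I move above the cell.

```bash
cat >> h.py <<'E'
def plan(x,y,z,yyaw):
    """fractions for tool TCP target, tool y axis yaw (deg, mod 180), tool pointing straight down"""
    s=env.observe(); R=s["tool_rot"]; d=R.T@(np.array([x,y,z])-s["position"])/0.3
    yy=np.degrees(np.arctan2(R[1,1],R[0,1])); k=(yyaw-yy+90)%180-90; a=np.radians(yy+k)
    T=np.array([[-np.sin(a),np.cos(a),0],[np.cos(a),np.sin(a),0],[0,0,-1]]).T
    rv=cv2.Rodrigues(R.T@T)[0].ravel()
    print("shift",d.round(4),"turn",(np.degrees(rv)/45).round(4),"rows",np.linalg.norm(d)*.3/.0417,np.degrees(np.linalg.norm(rv))/7.16)
E
python3 -c "
from h import *
plan(.474,-.236,.2,-6.5)"
```

```text
shift [ 1.2685 -0.6052  0.1037] turn [-1.2000e-03 -1.3000e-03 -1.4649e+00] rows 10.138505577028221 9.206854195064741
```

>>> step_arm(
  targets=[
    [[0.14,-0.067,0.01],[0,0,-0.16]],
    [[0.28,-0.13,0.02],[0,0,-0.32]],
    [[0.42,-0.2,0.03],[0,0,-0.48]],
    [[0.56,-0.27,0.04],[0,0,-0.64]],
    [[0.7,-0.33,0.05],[0,0,-0.8]],
    [[0.84,-0.4,0.06],[0,0,-0.96]],
  ],
)

```text
time_s: 0.6
position: [0.3496, -0.3525, 0.215]
tool_rot: [[0.487, 0.874, -0.0], [0.874, -0.487, 0.0], [0.0, -0.0, -1.0]]
ft_force: [-0.4, -1.3, 0.7]
grip_width: 0.0853
gripper_force: 0.0
```

```bash
python3 -c "
from h import *
plan(.474,-.236,.2,-6.5)"
```

```text
shift [0.541  0.1734 0.05  ] turn [-3.000e-04 -4.000e-04 -5.026e-01] rows 4.102769976851969 3.1585981826274745
```

>>> step_arm(
  targets=[
    [[0.15,0.05,0.02],[0,0,-0.16]],
    [[0.3,0.1,0.03],[0,0,-0.32]],
    [[0.45,0.14,0.04],[0,0,-0.5]],
    [[0.45,0.14,0.04],[0,0,-0.5]],
    [[0.45,0.14,0.04],[0,0,-0.5]],
  ],
)

```text
time_s: 1.02
position: [0.4533, -0.2543, 0.2026]
tool_rot: [[0.115, 0.993, -0.0], [0.993, -0.115, 0.001], [0.001, -0.001, -1.0]]
ft_force: [-0.4, -0.8, -0.6]
grip_width: 0.0851
gripper_force: 0.0
```

Run:
```python
from h import *
plan(.474,-.236,.2,-6.5)
g=grab("wrist"); save("w1",g["img"]); print(-g["R"].T@g["t"],g["R"][2]); P=world(g); z=P[...,2]
m=(abs(z-.06)<.004)&(np.hypot(P[...,0]-.474,P[...,1]+.236)<.03)
c=cv2.minAreaRect(P[m][:,:2].astype(np.float32)*1000); print(m.sum(),c)
hsv=cv2.cvtColor(g["img"],cv2.COLOR_RGB2HSV)
s=m&(hsv[...,1]>90)&(hsv[...,0]<30); Q=P[s][:,:2]; print(len(Q),Q.mean(0), cv2.fitLine((Q*1000).astype(np.float32),cv2.DIST_L2,0,.01,.01).ravel())
```

```text
shift [0.0684 0.0615 0.0087] turn [-0.0008 -0.0017 -0.0028] rows 0.6646291872909676 0.021063018404481635
[ 0.46166985 -0.18414609  0.34556437] [-0.03220033 -0.2793037  -0.95966274]
1411 ((473.32421875, -237.41513061523438), (30.31612205505371, 29.980247497558594), 82.73841857910156)
209 [ 0.47328688 -0.23749014] [ 1.2606163e-01  9.9202240e-01  4.7328687e+02 -2.3749014e+02]
```

View pics/w1.png

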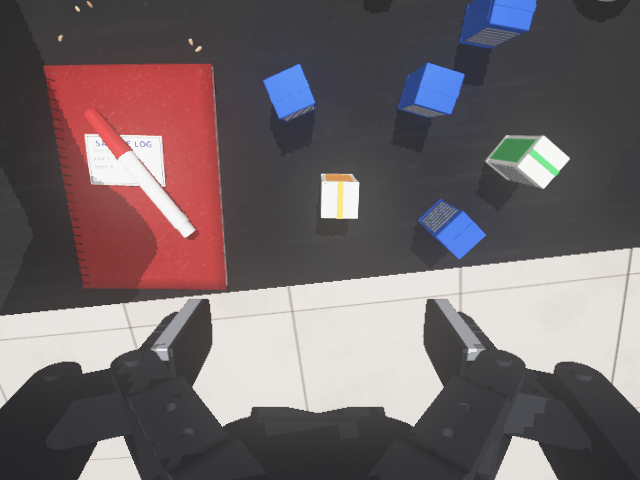

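Picture w1 shows the amber cell at (340,197), with the pane at its upper edge and the stripe vertical in the image, so the jaw line (horizontal) meets the ribbed sides.

```bash
python3 -c "
from h import *
print(env.observe()['position'])
plan(.4735,-.2368,.2,-7.2)"
```

```text
[ 0.45219406 -0.25583418  0.20276772]
shift [0.0714 0.063  0.0092] turn [-0.0011 -0.0007  0.0094] rows 0.6883385003101471 0.05939279584123245
```

>>> step_arm(
  targets=[
    [[0.071,0.063,0.01],[0,0,0.009]],
    [[0.071,0.063,0.1],[0,0,0.009]],
    [[0.071,0.063,0.2],[0,0,0.009]],
    [[0.071,0.063,0.3],[0,0,0.009]],
    [[0.071,0.063,0.3],[0,0,0.009]],
    [[0.071,0.063,0.3],[0,0,0.009]],
  ],
)

```text
time_s: 1.57
position: [0.472, -0.2391, 0.113]
tool_rot: [[0.13, 0.992, -0.002], [0.992, -0.13, 0.001], [0.001, -0.002, -1.0]]
ft_force: [0.5, 0.4, 0.4]
grip_width: 0.0855
gripper_force: 0.0
```

```bash
python3 -c "
from h import *
plan(.4735,-.2368,.03,-7.2)"
```

```text
shift [0.0078 0.0047 0.2765] turn [-0.0028 -0.0015 -0.0057] rows 1.9903639179982575 0.041006961478672055
```

>>> step_arm(
  targets=[
    [[0.007,0.004,0.1],[0,0,0]],
    [[0.007,0.004,0.2],[0,0,0]],
    [[0.007,0.004,0.277],[0,0,0]],
    [[0.007,0.004,0.277],[0,0,0]],
    [[0.007,0.004,0.277],[0,0,0]],
    [[0.007,0.004,0.277],[0,0,0]],
  ],
)

```text
time_s: 2.07
position: [0.4753, -0.2377, 0.0325]
tool_rot: [[0.129, 0.992, 0.003], [0.992, -0.129, -0.002], [-0.002, 0.003, -1.0]]
ft_force: [-0.6, -0.5, 0.5]
grip_width: 0.0853
gripper_force: 0.0
```

Run:
```python
from h import *
plan(.4735,-.2368,.03,-7.2)
g=grab("wrist"); P=world(g); z=P[...,2]
m=(abs(z-.06)<.004)&(np.hypot(P[...,0]-.474,P[...,1]+.236)<.03)
print(m.sum(),cv2.minAreaRect(P[m][:,:2].astype(np.float32)*1000))
```

```text
shift [ 0.0022 -0.0062  0.0083] turn [ 0.0042  0.0027 -0.0041] rows 0.07659028540302679 0.04066810896116781
6336 ((473.2494812011719, -237.0965118408203), (30.98065757751465, 30.209524154663086), 82.83517456054688)
```

Well placed (about 1 mm). Close with moderate force.

>>> step_arm(
  targets=[
    [[0.002,-0.006,0.008],[0,0,0]],
    [[0.002,-0.006,0.008],[0,0,0]],
    [[0.002,-0.006,0.008],[0,0,0]],
    [[0.002,-0.006,0.008],[0,0,0]],
    [[0.002,-0.006,0.008],[0,0,0]],
    [[0.002,-0.006,0.008],[0,0,0]],
    [[0.002,-0.006,0.008],[0,0,0]],
    [[0.002,-0.006,0.008],[0,0,0]],
  ],
  jaw=0,
  grip_force=30,
)

```text
time_s: 2.78
position: [0.4727, -0.2357, 0.0281]
tool_rot: [[0.128, 0.992, 0.0], [0.992, -0.128, -0.0], [-0.0, 0.0, -1.0]]
ft_force: [-0.8, 0.2, 5.7]
grip_width: 0.0299
gripper_force: 32.5
```

>>> step_arm(
  targets=[
    [[0,0,-0.1],[0,0,0]],
    [[0,0,-0.2],[0,0,0]],
    [[0,0,-0.3],[0,0,0]],
    [[0,0,-0.43],[0,0,0]],
    [[0,0,-0.43],[0,0,0]],
    [[0,0,-0.43],[0,0,0]],
  ],
)

```text
time_s: 3.28
position: [0.473, -0.236, 0.158]
tool_rot: [[0.128, 0.992, 0.003], [0.992, -0.128, -0.002], [-0.002, 0.003, -1.0]]
ft_force: [-0.3, -0.6, -2.6]
grip_width: 0.0294
gripper_force: 31.6
```

Run:
```python
from h import *
# reader fit from top view: edges of block top
g=load("top");P=world(g);z=P[...,2]
m=np.zeros(z.shape,bool);m[195:275,265:350]=1
lab=m&(z>.046)&(z<.058)
n,l,st,c=cv2.connectedComponentsWithStats(cv2.morphologyEx(lab.astype(np.uint8),cv2.MORPH_OPEN,np.ones((5,5))))
k=1+np.argmax(st[1:,4]); print(cv2.minAreaRect(P[l==k][:,:2].astype(np.float32)*1000))
plan(.54,-.06,.16,-10)
```

```text
((544.4385375976562, 11.558891296386719), (105.01329040527344, 100.94864654541016), 80.11941528320312)
shift [ 0.6103  0.1464 -0.0073] turn [0.0039 0.0023 0.0589] rows 4.515269703429758 0.37130122134100685
```

>>> step_arm(
  targets=[
    [[0.13,0.03,-0.01],[0,0,0.02]],
    [[0.26,0.06,-0.01],[0,0,0.04]],
    [[0.39,0.1,-0.01],[0,0,0.06]],
    [[0.52,0.13,-0.01],[0,0,0.06]],
    [[0.61,0.147,-0.01],[0,0,0.06]],
    [[0.61,0.147,-0.01],[0,0,0.06]],
    [[0.61,0.147,-0.01],[0,0,0.06]],
  ],
)

```text
time_s: 3.87
position: [0.5392, -0.0583, 0.1578]
tool_rot: [[0.172, 0.985, -0.003], [0.985, -0.172, 0.001], [0.0, -0.003, -1.0]]
ft_force: [0.2, -0.2, -0.1]
grip_width: 0.0294
gripper_force: 31.6
```

Run:
```python
from h import *
g=grab("wrist"); save("w2",g["img"]); P=world(g); z=P[...,2]
s=env.observe(); print(s["position"],s["tool_rot"][:,1])
near=np.hypot(P[...,0]-.544,P[...,1]-.011)<.075
m=(near&(z>.046)&(z<.058)).astype(np.uint8); m=cv2.morphologyEx(m,cv2.MORPH_OPEN,np.ones((9,9)))
n,l,st,c=cv2.connectedComponentsWithStats(m); k=1+np.argmax(st[1:,4])
print("block",st[k],cv2.minAreaRect(P[l==k][:,:2].astype(np.float32)*1000))
w=(np.hypot(P[...,0]-.544,P[...,1]-.011)<.03)&(z>.02)&(z<.04)
print("floor",w.sum(),cv2.minAreaRect(P[w][:,:2].astype(np.float32)*1000) if w.sum()>5 else 0)
```

```text
[ 0.53912522 -0.05948258  0.15813389] [ 0.98481425 -0.17358542 -0.00299966]
block [  227    40   156   176 20724] ((542.7420654296875, 12.904964447021484), (114.0428466796875, 100.77345275878906), 79.4266357421875)
floor 2308 ((542.4548950195312, 10.859542846679688), (32.76386260986328, 33.27146911621094), 79.73429870605469)
```

View pics/w2.png

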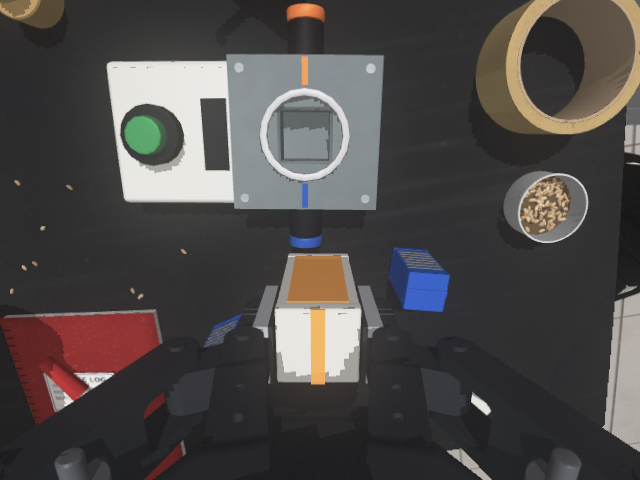

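w2 shows the cell held by its white sides at (318,330), the well at (304,135), the button at (145,135), the tin at (546,206) and the grey block square in view. Now I fit the collar and find the held cell's offset in the same camera.

Run:
```python
from h import *
g=load("wrist"); P=world(g); z=P[...,2]; s=env.observe()
near=np.hypot(P[...,0]-.5425,P[...,1]-.011)<.034
m=near&(z>.0522)&(z<.057); Q=P[m][:,:2].astype(np.float32)*1000
print(m.sum(),"collar",cv2.minEnclosingCircle(Q),cv2.fitEllipse(cv2.convexHull(Q)), np.median(z[m]))
v,u=np.mgrid[:480,:640]
r=(u>265)&(u<370)&(v>240)&(v<395)
print("z hist",np.nanpercentile(z[r],[5,25,50,75,95]))
gray=g["img"].astype(int); zt=np.nanmedian(z[345:375,285:305]); print("top z",zt)
t=r&(abs(z-zt)<.004)&(v>300)&(gray.min(-1)>0)
c=cv2.morphologyEx(t.astype(np.uint8),cv2.MORPH_OPEN,np.ones((5,5)))>0
print("top",c.sum(),cv2.minAreaRect(P[c][:,:2].astype(np.float32)*1000))
hsv=cv2.cvtColor(g["img"],cv2.COLOR_RGB2HSV)
st=c&(hsv[...,1]>90)&(hsv[...,0]<30);Q=(P[st][:,:2]*1000).astype(np.float32);L=cv2.fitLine(Q,cv2.DIST_L2,0,.01,.01).ravel();print("stripe",np.degrees(np.arctan2(L[1],L[0])),L)
# amber pane: front face points, plane fit
f=r&(hsv[...,1]>110)&(hsv[...,0]<25)&(v<302); F=P[f]; c0=F.mean(0); n=np.linalg.svd(F-c0)[2][2]; print("pane n",n,c0)
print(s["position"])
```

```text
1991 collar ((543.946044921875, 12.229536056518555), 31.606874465942383) ((543.526611328125, 12.299473762512207), (59.40187454223633, 62.98283004760742), 143.52566528320312) 0.05405520000886675
z hist [-0.00047512  0.13597855  0.18609444  0.1902296   0.19559653]
top z 0.1900402674751301
top 6872 ((539.3667602539062, -59.88203430175781), (31.523170471191406, 36.32263946533203), 80.16446685791016)
stripe 79.91602 [ 1.7509133e-01  9.8455220e-01  5.3948639e+02 -5.9124359e+01]Traceback (most recent call last):
  File "<stdin>", line 16, in <module>
    u, s, vh = gufunc(a, signature=signature)
               ~~~~~~^^^^^^^^^^^^^^^^^^^^^^^^
    raise LinAlgError("SVD did not converge")
numpy.linalg.LinAlgError: SVD did not converge
```

Run:
```python
from h import *
g=load("wrist"); P=world(g); z=P[...,2]; im=g["img"]
v,u=np.mgrid[:480,:640]; hsv=cv2.cvtColor(im,cv2.COLOR_RGB2HSV)
m=((im.min(-1)>185)&(abs(u-304)<55)&(abs(v-135)<55)&(np.hypot(u-304,v-135)<52)).astype(np.uint8)
cs,_=cv2.findContours(m,cv2.RETR_EXTERNAL,cv2.CHAIN_APPROX_NONE); c=max(cs,key=len)
e=cv2.fitEllipse(c); print(e,ray(g,*e[0],.054))
r=(u>265)&(u<370)&(v>240)&(v<395)
f=r&(hsv[...,1]>110)&(hsv[...,0]<25)&(v<300)&np.isfinite(z)&(z>.13); F=P[f]; c0=F.mean(0); n=np.linalg.svd(F-c0,full_matrices=False)[2][2]; print("pane n",n,c0,len(F), "yaw",np.degrees(np.arctan2(n[1],n[0])))
a=np.radians(79.8); d=np.array([np.cos(a),np.sin(a)])
print("front along y rel TCP", (c0[:2]-env.observe()["position"][:2])@d)
```

```text
((304.2369689941406, 133.8238067626953), (87.8805160522461, 91.05870056152344), 174.05409240722656) [0.54269125 0.01205519 0.054     ]
pane n [-1.72323944e-01 -9.85040126e-01  6.38493512e-04] [ 0.5418811  -0.04517285  0.16264289] 2335 yaw -99.92296766510583
front along y rel TCP 0.014571596729775373
```

```bash
python3 -c "
from h import *
plan(.5427,.0118,.092,-10.2)"
```

```text
shift [ 0.236  -0.0288  0.2206] turn [-0.0038 -0.0002  0.0045] rows 2.3333809395672906 0.03723152693607435
```

>>> step_arm(
  targets=[
    [[0.12,-0.014,0.0],[0,0,0]],
    [[0.236,-0.029,0.0],[0,0,0]],
    [[0.236,-0.029,0.1],[0,0,0]],
    [[0.236,-0.029,0.2],[0,0,0]],
    [[0.236,-0.029,0.22],[0,0,0]],
    [[0.236,-0.029,0.22],[0,0,0]],
    [[0.236,-0.029,0.22],[0,0,0]],
  ],
)

```text
time_s: 4.5
position: [0.5439, 0.0104, 0.0943]
tool_rot: [[0.176, 0.984, 0.0], [0.984, -0.176, -0.0], [-0.0, 0.0, -1.0]]
ft_force: [0.5, -0.4, -0.8]
grip_width: 0.0295
gripper_force: 31.4
```

```bash
python3 -c "
from h import *
plan(.5427,.0118,.06,-10.2); print(env.observe()['position'])
g=grab('wrist');save('w3',g['img']); P=world(g); z=P[...,2]; im=g['img']; np.save('w3P',P)
"
```

```text
shift [ 0.0041 -0.0047  0.1143] turn [0.0002 0.0001 0.0012] rows 0.8234144521835066 0.007574040542295283
[0.54385894 0.01035854 0.09428653]
```

View pics/w3.png

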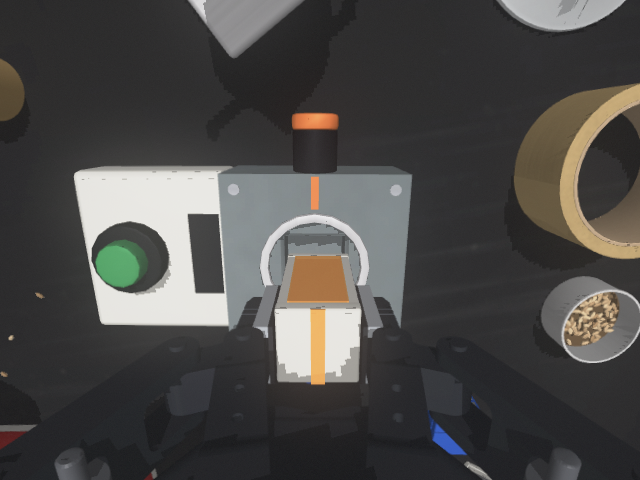

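Run:
```python
from h import *
g=load("wrist"); P=world(g); z=P[...,2]; im=g["img"]; s=env.observe(); T=s["tool_rot"];p=s["position"]
print(g["intrinsics"][0],p)
hsv=cv2.cvtColor(im,cv2.COLOR_RGB2HSV);v,u=np.mgrid[:480,:640]
o=(hsv[...,1]>100)&(hsv[...,0]<25)
for n,m in dict(line=o&(v>178)&(v<208)&(abs(u-314)<15),stripe=o&(v>310)&(v<382)&(abs(u-318)<15),pane=o&(v>258)&(v<298)&(abs(u-318)<35)).items():
    m&=np.isfinite(z); Q=(P[m]-p)@T*1000; print(n,np.median(Q,0),np.percentile(Q[:,1],[2,98]))
    if n!="pane":
        L=cv2.fitLine(Q[:,:2].astype(np.float32),cv2.DIST_L2,0,.01,.01).ravel(); print(L)
m=((im.min(-1)>185)&(np.hypot(u-314,v-268)<60)&(v<290)).astype(np.uint8)
near=(np.hypot(P[...,0]-.5425,P[...,1]-.012)<.036)&(z>.0522)&(z<.057)
Q=(P[near]-p)@T*1000
from scipy.optimize import least_squares
r=np.hypot(Q[:,0]-6,Q[:,1]+4); 
f=least_squares(lambda c: np.clip(abs(np.hypot(Q[:,0]-c[0],Q[:,1]-c[1])-27.5)-2.5,0,None),[5,-3],loss="soft_l1"); print("collar centre tool mm",f.x,len(Q))
```

```text
[361.39274138   0.         317.46846045] [0.54424202 0.0104086  0.09492774]
line [40.5043974  -1.64659113 44.03357125] [-3.47912086  0.17351949]
[ 9.9999654e-01  2.6364170e-03  4.0405231e+01 -1.6406999e+00]
stripe [-7.47611058e-01 -2.20796198e-02 -3.21855976e+01] [-2.31934737  2.2816527 ]
[ 9.9999976e-01 -6.6729658e-04 -1.0064591e+00 -1.7305357e-02]
pane [13.29885582  0.1516977  -6.21397787] [-10.52789588  10.48902222]
collar centre tool mm [ 0.21286004 -1.85810312] 1775
```

>>> step_arm(
  targets=[
    [[0.0033,-0.0056,0.0],[0,0,0]],
    [[0.0033,-0.0056,0.03],[0,0,0]],
    [[0.0033,-0.0056,0.06],[0,0,0]],
    [[0.0033,-0.0056,0.08],[0,0,0]],
    [[0.0033,-0.0056,0.1],[0,0,0]],
    [[0.0033,-0.0056,0.1],[0,0,0]],
  ],
)

```text
time_s: 5.05
position: [0.5414, 0.0128, 0.0623]
tool_rot: [[0.175, 0.985, -0.002], [0.985, -0.175, 0.0], [0.0, -0.003, -1.0]]
ft_force: [0.5, -0.0, -1.3]
grip_width: 0.0297
gripper_force: 31.6
```

>>> step_arm(
  targets=[
    [[0,0,0.012],[0,0,0]],
    [[0,0,0.02],[0,0,0]],
    [[0,0,0.026],[0,0,0]],
    [[0,0,0.029],[0,0,0]],
    [[0,0,0.029],[0,0,0]],
    [[0,0,0.029],[0,0,0]],
  ],
)

```text
time_s: 5.55
position: [0.5421, 0.0127, 0.0551]
tool_rot: [[0.175, 0.985, 0.0], [0.985, -0.175, -0.0], [-0.0, 0.0, -1.0]]
ft_force: [0.3, -1.5, -1.2]
grip_width: 0.0296
gripper_force: 31.6
```

>>> step_arm(
  targets=[
    [[0,0,0.004],[0,0,0]],
    [[0,0,0.006],[0,0,0]],
    [[0,0,0.006],[0,0,0]],
  ],
)

```text
time_s: 5.8
position: [0.5423, 0.0127, 0.0541]
tool_rot: [[0.175, 0.985, 0.001], [0.985, -0.175, -0.0], [-0.0, 0.001, -1.0]]
ft_force: [-1.8, 0.0, 6.7]
grip_width: 0.0296
gripper_force: 32.4
```

>>> step_arm(
  targets=[
    [[0,0,0],[0,0,0]],
    [[0,0,0],[0,0,0]],
    [[0,0,0],[0,0,0]],
    [[0,0,0],[0,0,0]],
    [[0,0,0],[0,0,0]],
    [[0,0,0],[0,0,0]],
    [[0,0,-0.05],[0,0,0]],
    [[0,0,-0.15],[0,0,0]],
    [[0,0,-0.25],[0,0,0]],
    [[0,0,-0.35],[0,0,0]],
  ],
  jaw=70,
)

```text
time_s: 6.63
position: [0.5417, 0.0128, 0.1594]
tool_rot: [[0.175, 0.985, -0.001], [0.985, -0.175, 0.0], [0.0, -0.001, -1.0]]
ft_force: [0.6, -0.2, 0.7]
grip_width: 0.0699
gripper_force: 0.0
```

Run:
```python
from h import *
s=env.observe(); print(s["position"])
g=grab("wrist"); P=world(g); z=P[...,2]
t=np.grad if 0 else None
m=(np.hypot(P[...,0]-.5425,P[...,1]-.012)<.025)&(z>.075)&(z<.12)
print(m.sum(),np.median(z[m])); zz=np.median(z[m]); m&=abs(z-zz)<.004
print(cv2.minAreaRect(P[m][:,:2].astype(np.float32)*1000))
# cover from top & scene, unoccluded
for n in("top",):
    g=load(n);P=world(g);z=P[...,2];hsv=cv2.cvtColor(g["img"],cv2.COLOR_RGB2HSV)
    v,u=np.mgrid[:480,:640]
    o=(abs(u-218)<45)&(abs(v-225)<45)&(hsv[...,0]<20)&(hsv[...,1]>100)&(z>.1)
    print(np.percentile(z[o],[5,50,95]))
```

```text
[0.54174647 0.01277128 0.15937397]
2313 0.08631779860188889
((542.6004028320312, 11.267459869384766), (30.30695343017578, 29.983705520629883), 79.76388549804688)
[0.1130117  0.1532772  0.15978051]
```

```bash
python3 -c "
from h import *
plan(.55,.12,.25,34)"
```

```text
shift [ 0.3564 -0.0407 -0.2825] turn [ 0.0114  0.0049 -0.9787] rows 3.2851999303718946 6.151839084375629
```

>>> step_arm(
  targets=[
    [[0.05,0,-0.1],[0,0,-0.15]],
    [[0.1,-0.01,-0.2],[0,0,-0.3]],
    [[0.2,-0.02,-0.28],[0,0,-0.45]],
    [[0.3,-0.04,-0.28],[0,0,-0.6]],
    [[0.356,-0.04,-0.28],[0,0,-0.75]],
    [[0.356,-0.04,-0.28],[0,0,-0.9]],
    [[0.356,-0.04,-0.28],[0,0,-0.98]],
    [[0.356,-0.04,-0.28],[0,0,-0.98]],
  ],
  jaw=50,
)

```text
time_s: 7.35
position: [0.5488, 0.1204, 0.2419]
tool_rot: [[-0.562, 0.827, -0.0], [0.827, 0.562, -0.0], [0.0, -0.0, -1.0]]
ft_force: [-0.9, 0.7, -0.5]
grip_width: 0.0499
gripper_force: 0.0
```

Run:
```python
from h import *
s=env.observe(); print(s["position"],s["tool_rot"][:,1])
g=grab("wrist"); save("w4",g["img"]); P=world(g); z=P[...,2]; hsv=cv2.cvtColor(g["img"],cv2.COLOR_RGB2HSV)
near=np.hypot(P[...,0]-.549,P[...,1]-.181)<.1
o=near&(hsv[...,0]<20)&(hsv[...,1]>100)
b=o&(z>.153); print("bar",b.sum(),cv2.minAreaRect(P[b][:,:2].astype(np.float32)*1000),np.median(z[b]))
bl=near&(hsv[...,0]>95)&(hsv[...,0]<130)&(hsv[...,1]>100)&(abs(z-.093)<.003)
Q=P[bl][:,:2].astype(np.float32)*1000; print("cup",cv2.minEnclosingCircle(Q),cv2.fitEllipse(cv2.convexHull(Q)))
a=near&(hsv[...,1]<60)&(z>.12)&(z<.14); Q=P[a][:,:2].astype(np.float32)*1000; print("arm",len(Q),cv2.minAreaRect(Q),cv2.fitLine(Q,cv2.DIST_HUBER,0,.01,.01).ravel())
```

```text
[0.54877318 0.12035611 0.24191531] [ 8.26955983e-01  5.62266588e-01 -2.94959014e-04]
bar 775 ((544.2647705078125, 152.17677307128906), (86.83942413330078, 32.83720397949219), 82.60704803466797) 0.15885126389551027
cup ((548.4981689453125, 180.1606903076172), 35.804161071777344) ((548.2426147460938, 180.14944458007812), (70.41558837890625, 71.06420135498047), 41.02632522583008)
arm 1585 ((551.3280639648438, 190.63424682617188), (112.20083618164062, 23.817371368408203), 26.625925064086914) [8.9368033e-01 4.4870415e-01 5.5420776e+02 1.8354025e+02]
```

View pics/w4.png

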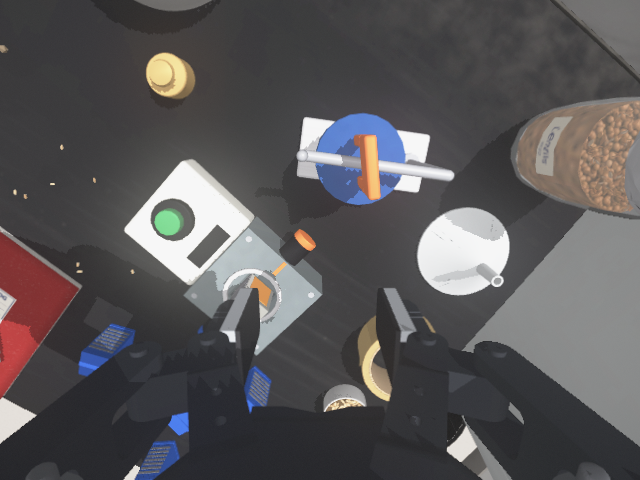

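w4 shows the cover at (361,158), the bar's top at (370,167), and the arm from its tip at (302,155) to the post at (450,175). The cell is seated at (260,292).

Run:
```python
from h import *
g=load("wrist"); P=world(g); z=P[...,2]; hsv=cv2.cvtColor(g["img"],cv2.COLOR_RGB2HSV)
near=np.hypot(P[...,0]-.549,P[...,1]-.181)<.035
b=near&(hsv[...,0]<20)&(hsv[...,1]>100)&(z>.155); b=cv2.morphologyEx(b.astype(np.uint8),cv2.MORPH_OPEN,np.ones((3,3)))>0
print("bar",b.sum(),cv2.minAreaRect(P[b][:,:2].astype(np.float32)*1000),np.median(z[b]),np.nanmax(z[b]))
n2=np.hypot(P[...,0]-.549,P[...,1]-.181)<.1
a=n2&(hsv[...,1]<60)&(z>.125)&(z<.131);Q=P[a][:,:2].astype(np.float32)*1000;L=cv2.fitLine(Q,cv2.DIST_HUBER,0,.01,.01).ravel();print("arm",np.degrees(np.arctan2(L[1],L[0])),L)
bp=n2&(abs(z-.008)<.003)&(g["img"].min(-1)>120);print("base",cv2.minAreaRect(P[bp][:,:2].astype(np.float32)*1000))
pz=n2&(z>.131)&(hsv[...,1]<60); print("high",pz.sum(),[P[pz][i].round(3) for i in range(0,pz.sum(),max(1,pz.sum()//12))])
plan(.5484,.1802,.2,32)
```

```text
bar 698 ((548.3235473632812, 180.25265502929688), (7.989369869232178, 39.909332275390625), 41.024749755859375) 0.15887334435994382 0.16094180272579126
arm 26.631104 [8.9391100e-01 4.4824442e-01 5.5797778e+02 1.8541975e+02]
base ((559.3359985351562, 185.79449462890625), (130.17637634277344, 59.93680191040039), 26.48995018005371)
high 60195 [array([0.536, 0.196, 0.137]), array([0.572, 0.15 , 0.291]), array([0.588, 0.161, 0.302]), array([0.559, 0.147, 0.314]), array([0.584, 0.153, 0.309]), array([0.551, 0.141, 0.323]), array([0.536, 0.123, 0.319]), array([0.503, 0.098, 0.321]), array([0.555, 0.144, 0.332]), array([0.589, 0.153, 0.323]), array([0.593, 0.141, 0.315]), array([0.545, 0.13 , 0.333]), array([0.59 , 0.162, 0.337])]
shift [0.1669 0.1109 0.1399] turn [-0.0003 -0.0002  0.0439] rows 1.7583249064429758 0.27589792660310697
```

```bash
python3 -c "
from h import *
plan(.5484,.1802,.2,41.0)"
```

```text
shift [0.1669 0.1109 0.1399] turn [-0.0003 -0.0002 -0.1561] rows 1.7583249064429758 0.9810995511025838
```

>>> step_arm(
  targets=[
    [[0.08,0.055,0.0],[0,0,-0.1]],
    [[0.167,0.111,0.05],[0,0,-0.156]],
    [[0.167,0.111,0.14],[0,0,-0.156]],
    [[0.167,0.111,0.14],[0,0,-0.156]],
    [[0.167,0.111,0.14],[0,0,-0.156]],
    [[0.167,0.111,0.14],[0,0,-0.156]],
  ],
  jaw=40,
)

```text
time_s: 7.9
position: [0.549, 0.1794, 0.2014]
tool_rot: [[-0.655, 0.755, 0.001], [0.755, 0.655, 0.0], [-0.001, 0.001, -1.0]]
ft_force: [0.5, -0.5, 0.3]
grip_width: 0.0401
gripper_force: 0.0
```

```bash
python3 -c "
from h import *
plan(.5484,.1802,.133,41.0)"
```

```text
shift [0.0035 0.     0.2279] turn [ 0.0012  0.0011 -0.0014] rows 1.6401009720676258 0.013373552162395662
```

>>> step_arm(
  targets=[
    [[0.0035,0,0.1],[0,0,0]],
    [[0.0035,0,0.18],[0,0,0]],
    [[0.0035,0,0.228],[0,0,0]],
    [[0.0035,0,0.228],[0,0,0]],
    [[0.0035,0,0.228],[0,0,0]],
  ],
)

```text
time_s: 8.32
position: [0.5484, 0.1803, 0.133]
tool_rot: [[-0.656, 0.755, 0.001], [0.755, 0.656, 0.0], [-0.001, 0.001, -1.0]]
ft_force: [0.1, -0.1, 0.3]
grip_width: 0.0399
gripper_force: 0.0
```

>>> step_arm(
  targets=[
    [[0,0,0],[0,0,0]],
    [[0,0,0],[0,0,0]],
    [[0,0,0],[0,0,0]],
    [[0,0,0],[0,0,0]],
    [[0,0,0],[0,0,0]],
    [[0,0,0],[0,0,0]],
    [[0,0,0],[0,0,0]],
  ],
  jaw=0,
  grip_force=40,
)

```text
time_s: 8.9
position: [0.5484, 0.1809, 0.1332]
tool_rot: [[-0.657, 0.754, 0.003], [0.754, 0.657, 0.0], [-0.002, 0.002, -1.0]]
ft_force: [-0.3, -0.6, 7.1]
grip_width: 0.0074
gripper_force: 42.8
```

```bash
python3 -c "
from h import *
print(env.observe()['position'],env.observe()['grip_width'])
d=np.array([np.cos(np.radians(26.6)),np.sin(np.radians(26.6))])
p=np.array([.5484,.1802])-.1*d
plan(*p,.151,41.0)"
```

```text
[0.54840734 0.18092609 0.13323805] 0.007384504294365193
shift [ 0.0813 -0.3242 -0.0601] turn [0.0028 0.0023 0.0014] rows 2.4434966850557465 0.024372328237645922
```

Lift 18 mm, then check the force.

>>> step_arm(
  targets=[
    [[0,0,-0.02],[0,0,0]],
    [[0,0,-0.04],[0,0,0]],
    [[0,0,-0.06],[0,0,0]],
    [[0,0,-0.06],[0,0,0]],
    [[0,0,-0.06],[0,0,0]],
  ],
)

```text
time_s: 9.32
position: [0.5478, 0.181, 0.1502]
tool_rot: [[-0.657, 0.754, 0.001], [0.754, 0.657, 0.0], [-0.0, 0.001, -1.0]]
ft_force: [-0.4, -1.0, -2.0]
grip_width: 0.0071
gripper_force: 41.8
```

>>> step_arm(
  targets=[
    [[0.015,-0.06,0],[0,0,0]],
    [[0.03,-0.12,0],[0,0,0]],
    [[0.045,-0.18,0],[0,0,0]],
    [[0.06,-0.24,0],[0,0,0]],
    [[0.08,-0.324,0],[0,0,0]],
    [[0.08,-0.324,0],[0,0,0]],
    [[0.08,-0.324,0],[0,0,0]],
  ],
)

```text
time_s: 9.9
position: [0.4581, 0.1349, 0.15]
tool_rot: [[-0.656, 0.754, -0.0], [0.754, 0.656, 0.0], [0.0, -0.0, -1.0]]
ft_force: [0.6, -0.7, -0.8]
grip_width: 0.0071
gripper_force: 41.8
```

```bash
python3 -c "
from h import *
g=grab('wrist'); save('w5',g['img']); P=world(g); z=P[...,2]; s=env.observe(); p=s['position'];T=s['tool_rot'];print(p)
hsv=cv2.cvtColor(g['img'],cv2.COLOR_RGB2HSV)
bl=(np.hypot(P[...,0]-p[0],P[...,1]-p[1])<.05)&(hsv[...,0]>95)&(hsv[...,0]<130)&(hsv[...,1]>100)&(z>.09)
Q=(P[bl]-p)@T; print(bl.sum(),np.median(z[bl])); zm=np.median(Q[:,2]); Q=Q[abs(Q[:,2]-zm)<.004]
h=cv2.convexHull(Q[:,:2].astype(np.float32)*1000); print(cv2.minEnclosingCircle(h))
A=np.c_[Q[:,:2],np.ones(len(Q))]; print('tilt',np.linalg.lstsq(A,Q[:,2],rcond=None)[0])
plan(.5426,.0113,.2,41)"
```

```text
[0.45898992 0.13514162 0.15002795]
9344 0.10972156541862005
((0.6284317374229431, -1.0683941841125488), 35.91905212402344)
tilt [0.00266868 0.00048853 0.04026124]
shift [-0.4944 -0.0607 -0.1664] turn [0.0008 0.0005 0.0009] rows 3.7783749925656105 0.007972104399518192
```

View pics/w5.png

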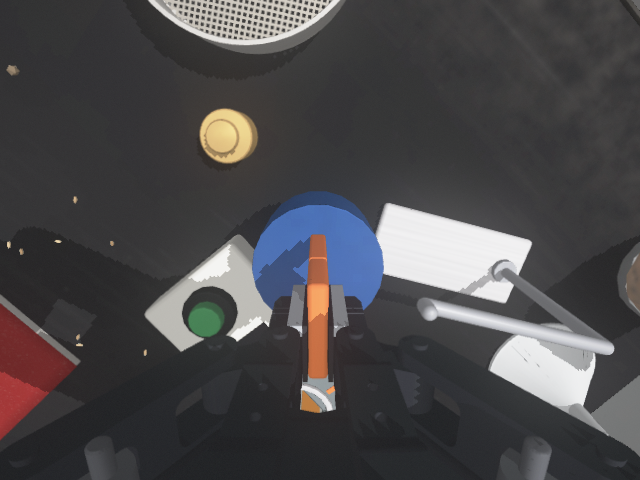

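w5 shows the cover held level and clear of the hook. Now I raise it and carry it over the reader.

>>> step_arm(
  targets=[
    [[0,0,-0.1],[0,0,0]],
    [[0,0,-0.166],[0,0,0]],
    [[-0.12,-0.01,-0.166],[0,0,0]],
    [[-0.24,-0.03,-0.166],[0,0,0]],
    [[-0.36,-0.04,-0.166],[0,0,0]],
    [[-0.48,-0.058,-0.166],[0,0,0]],
    [[-0.495,-0.058,-0.166],[0,0,0]],
    [[-0.495,-0.058,-0.166],[0,0,0]],
    [[-0.495,-0.058,-0.166],[0,0,0]],
  ],
)

```text
time_s: 10.7
position: [0.5432, 0.0122, 0.1992]
tool_rot: [[-0.657, 0.754, -0.001], [0.754, 0.657, 0.001], [0.001, -0.0, -1.0]]
ft_force: [-0.1, -0.0, -1.4]
grip_width: 0.0074
gripper_force: 41.8
```

```bash
python3 -c "
from h import *
print(env.observe()['position']);plan(.5438,.0115,.15,41)"
```

```text
[0.54322549 0.01221504 0.19915687]
shift [-3.200e-03 -1.000e-04  1.639e-01] turn [-0.0004 -0.0012  0.0012] rows 1.179027097114678 0.01112919542627987
```

>>> step_arm(
  targets=[
    [[-0.003,0,0.04],[0,0,0]],
    [[-0.003,0,0.09],[0,0,0]],
    [[-0.003,0,0.14],[0,0,0]],
    [[-0.003,0,0.18],[0,0,0]],
    [[-0.003,0,0.18],[0,0,0]],
    [[-0.003,0,0.18],[0,0,0]],
  ],
)

```text
time_s: 11.2
position: [0.5433, 0.0123, 0.1457]
tool_rot: [[-0.658, 0.753, -0.001], [0.753, 0.658, 0.0], [0.001, -0.0, -1.0]]
ft_force: [0.0, 0.5, -1.4]
grip_width: 0.0074
gripper_force: 41.7
```

>>> step_arm(
  targets=[
    [[0,0,0.015],[0,0,0]],
    [[0,0,0.025],[0,0,0]],
    [[0,0,0.03],[0,0,0]],
    [[0,0,0.03],[0,0,0]],
    [[0,0,0.03],[0,0,0]],
  ],
)

```text
time_s: 11.62
position: [0.5437, 0.0111, 0.1368]
tool_rot: [[-0.657, 0.754, 0.0], [0.754, 0.657, -0.0], [-0.0, 0.0, -1.0]]
ft_force: [-0.0, 0.1, -1.4]
grip_width: 0.0073
gripper_force: 41.9
```

Almost on the block; go 1.5 mm lower, release and rise.

>>> step_arm(
  targets=[
    [[0,0,0.003],[0,0,0]],
    [[0,0,0.005],[0,0,0]],
    [[0,0,0.005],[0,0,0]],
  ],
)

```text
time_s: 11.87
position: [0.5439, 0.0111, 0.1365]
tool_rot: [[-0.657, 0.754, 0.002], [0.754, 0.657, -0.0], [-0.001, 0.001, -1.0]]
ft_force: [-2.7, 1.9, 9.2]
grip_width: 0.0071
gripper_force: 43.4
```

>>> step_arm(
  targets=[
    [[0,0,0],[0,0,0]],
    [[0,0,0],[0,0,0]],
    [[0,0,0],[0,0,0]],
    [[0,0,0],[0,0,0]],
    [[0,0,0],[0,0,0]],
    [[0,0,0],[0,0,0]],
    [[0,0,-0.08],[0,0,0]],
    [[0,0,-0.2],[0,0,0]],
    [[0,0,-0.3],[0,0,0]],
    [[0,0,-0.3],[0,0,0]],
  ],
  jaw=45,
)

```text
time_s: 12.7
position: [0.5457, 0.0108, 0.231]
tool_rot: [[-0.657, 0.754, 0.01], [0.754, 0.657, -0.002], [-0.008, 0.006, -1.0]]
ft_force: [-0.3, -0.4, -0.5]
grip_width: 0.0454
gripper_force: 0.0
```

Run:
```python
from h import *
g=grab("wrist"); P=world(g); z=P[...,2]; hsv=cv2.cvtColor(g["img"],cv2.COLOR_RGB2HSV)
c=np.array([.5426,.0113])
bl=(np.hypot(P[...,0]-c[0],P[...,1]-c[1])<.05)&(hsv[...,0]>95)&(hsv[...,0]<130)&(hsv[...,1]>100)&(abs(z-.096)<.006)
Q=P[bl]; A=np.c_[Q[:,:2],np.ones(len(Q))]
print("cover",len(Q),np.median(Q[:,2]),cv2.minEnclosingCircle(Q[:,:2].astype(np.float32)*1000),"tilt",np.linalg.lstsq(A,Q[:,2],rcond=None)[0][:2])
a=np.radians(-10.25); b=c-.108*np.array([np.cos(a),np.sin(a)]); print("button pred",b)
gr=(hsv[...,0]>45)&(hsv[...,0]<85)&(hsv[...,1]>100)&(np.hypot(P[...,0]-b[0],P[...,1]-b[1])<.03)&(z>.03)
print(gr.sum(),cv2.minEnclosingCircle(P[gr][:,:2].astype(np.float32)*1000),np.percentile(z[gr],[10,50,90]))
plan(*b,.2,79.75)
```

```text
cover 5312 0.09632767751488613 ((543.9411010742188, 10.535683631896973), 35.93461608886719) tilt [ 0.00186558 -0.00283098]
button pred [0.4363236 0.0305179]
666 ((436.1407165527344, 30.59256935119629), 12.097192764282227) [0.05316989 0.05416156 0.05514549]
shift [ 0.2872 -0.2299  0.0908] turn [ 0.0026  0.0077 -0.8596] rows 2.726007818282261 5.402504584323971
```

Cover is on, level and within 1.5 mm. Now the button.

>>> step_arm(
  targets=[
    [[0.1,-0.08,0],[0,0,0]],
    [[0.2,-0.16,0],[0,0,0]],
    [[0.287,-0.23,0],[0,0,0]],
    [[0.287,-0.23,0.1],[0,0,0]],
    [[0.287,-0.23,0.2],[0,0,0]],
    [[0.287,-0.23,0.3],[0,0,0]],
    [[0.287,-0.23,0.4],[0,0,0]],
    [[0.287,-0.23,0.5],[0,0,0]],
    [[0.287,-0.23,0.5],[0,0,0]],
    [[0.287,-0.23,0.5],[0,0,0]],
  ],
  jaw=0,
)

```text
time_s: 13.58
position: [0.4342, 0.0308, 0.0743]
tool_rot: [[-0.657, 0.754, -0.004], [0.754, 0.657, 0.001], [0.003, -0.003, -1.0]]
ft_force: [-0.2, -0.4, -0.1]
grip_width: -0.0001
gripper_force: 0.0
```

```bash
python3 -c "
from h import *
print(env.observe()['position'],env.observe()['grip_width']);plan(.4363,.0305,.0465,41)"
```

```text
[0.43420022 0.03082749 0.07430945] -7.237691952490617e-05
shift [-0.0057  0.0048  0.0927] turn [-0.0032 -0.0042  0.0013] rows 0.6688378346333045 0.03423432274507817
```

>>> step_arm(
  targets=[
    [[-0.006,0.005,0.03],[0,0,0]],
    [[-0.006,0.005,0.06],[0,0,0]],
    [[-0.006,0.005,0.08],[0,0,0]],
    [[-0.006,0.005,0.093],[0,0,0]],
    [[-0.006,0.005,0.093],[0,0,0]],
    [[-0.006,0.005,0.093],[0,0,0]],
  ],
)

```text
time_s: 14.08
position: [0.4384, 0.0301, 0.0482]
tool_rot: [[-0.657, 0.754, 0.003], [0.754, 0.657, -0.001], [-0.002, 0.002, -1.0]]
ft_force: [0.8, 0.2, 3.9]
grip_width: -0.0001
gripper_force: 2.4
```

>>> step_arm(
  targets=[
    [[0,0,0.007],[0,0,0]],
    [[0,0,0.007],[0,0,0]],
    [[0,0,0.007],[0,0,0]],
  ],
)

```text
time_s: 14.33
position: [0.4385, 0.0301, 0.0476]
tool_rot: [[-0.657, 0.754, 0.004], [0.754, 0.657, -0.001], [-0.004, 0.003, -1.0]]
ft_force: [-5.6, -0.1, 28.0]
grip_width: -0.0003
gripper_force: 14.3
```

28 N at the stop: fully down. Release and retreat upward.

>>> step_arm(
  targets=[
    [[0,0,-0.05],[0,0,0]],
    [[0,0,-0.15],[0,0,0]],
    [[0,0,-0.25],[0,0,0]],
    [[0,0,-0.35],[0,0,0]],
    [[0,0,-0.45],[0,0,0]],
    [[0,0,-0.5],[0,0,0]],
    [[0,0,-0.5],[0,0,0]],
    [[0,0,-0.5],[0,0,0]],
  ],
)

```text
time_s: 15.0
position: [0.4375, 0.0303, 0.1956]
tool_rot: [[-0.657, 0.754, 0.002], [0.754, 0.657, -0.0], [-0.001, 0.001, -1.0]]
ft_force: [-0.2, -0.0, -0.8]
grip_width: -0.0001
gripper_force: 0.0
```

Run:
```python
from h import *
g=grab("wrist"); P=world(g); z=P[...,2]; hsv=cv2.cvtColor(g["img"],cv2.COLOR_RGB2HSV)
print(env.observe()["position"])
gr=(hsv[...,0]>45)&(hsv[...,0]<85)&(hsv[...,1]>100)&(np.hypot(P[...,0]-.436,P[...,1]-.031)<.03)&(z>.03)
print("button",gr.sum(),np.median(z[gr]))
g0=load("top"); g=grab("top"); P0,P=world(g0),world(g)
hsv=cv2.cvtColor(g["img"],cv2.COLOR_RGB2HSV);z=P[...,2]
bl=(np.hypot(P[...,0]-.5426,P[...,1]-.0113)<.05)&(hsv[...,0]>95)&(hsv[...,0]<130)&(hsv[...,1]>100)&(abs(z-.096)<.006)
print("cover",bl.sum(),np.median(z[bl]),cv2.minEnclosingCircle(P[bl][:,:2].astype(np.float32)*1000))
for n,(x,y,r) in dict(green=(427,187,14),tin=(351,150,16),weight=(241,324,12)).items():
    s=np.s_[y-r:y+r,x-r:x+r]; print(n,cv2.phaseCorrelate(g0["img"][s].mean(-1),g["img"][s].mean(-1)))
```

```text
[0.43699567 0.03038112 0.19466384]
button 651 0.054205324739889996
cover 150 0.09573686851557353 ((555.1392211914062, 12.290752410888672), 30.240942001342773)
green ((-0.006235974782713427, 0.08695661218870043), 1.0243995540110498)
tin ((-0.06958940619733767, -0.026988312877342935), 0.9034128254296843)
weight ((-2.4625976110483396, -5.056719724458425), 0.1451769988947966)
```

```bash
python3 -c "
from h import *
print(close_job())"
```

```text
the job is handed in; nothing more can be done
None
```

The job is handed in (no verdict was returned): the amber cell is seated in the well, the cover sits level over it, the button was pressed to its stop and is back up, and the green cell and tin have not moved. The weight was hidden in my last check, but no move went near it.

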